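Screw a plug into a vessel without crossing the thread

ROBOT

A 7-joint arm with a two-finger parallel gripper is mounted at the origin on a cart in front of the work surface, level with it; the furniture and walls round the work are solid. World frame = base frame: x ahead of the robot, y to its left, z up, the work surface at z = 0. Lengths are in mm, angles in degrees, forces in N, time in s.
With the tool pointing down it reaches from about 350 to 900 mm from the base axis. Payload 7.2 kg.
Tool frame: the origin (TCP) lies midway between the tips of the shut fingers; the grasp point (between the pads) lies 19 mm behind it (env.tcp_to_grasp is the distance from the TCP to the grasp point, in mm); z points along the fingers, y is the line along which they close (so a half turn about z gives the same grasp; the last joint's range is limited). The gripper opens to 85 mm and grips with 20 to 120 N. Pads are 22 mm wide; open, the fingers measure 114 mm over their backs; the gripper's body (76 mm by 85 mm) begins 54 mm behind the grasp point. The pads swing forward as they close: fully open they stand 13 mm farther back than shut.
Start: joints at [68.743, 23.554, -0.728, 91.456, 0.321, 64.991, -4.71], TCP at [186.36, -596.573, 205.397] pointing down, gripper open.
Joint ranges: [-169.25, 169.25], [-16.82, 113.86], [-84.01, 82.57], [7.8, 145.47], [-59.2, 239.2], [7.22, 106.19], [-163.78, 163.78]. Speed limits (degrees/s): [136.94, 136.94, 172.46, 172.46, 180, 180, 180].

INTERFACE

Orientations are given as [roll, pitch, yaw] about the fixed x, y, z axes, in that order (R = Rz(yaw) Ry(pitch) Rx(roll)).
In Python, from workcell import env gives the robot as it stands.
- The arm moves only by the tool jog_arm, never from a script. Its argument "rows" is text: rows parted by semicolons, each of 5 numbers parted by spaces: the opening, from 0 (shut) to 1 (fully open), then the shift along the tool's x, y, z in m, then the turn about the tool's z in degrees. A call has 1 to 5 rows; each row shifts and turns the commanded pose from where the row before left it, along the tool's axes as they then stand; what a row does not reach is not made up. A row lasts 1/8 s, in which the tool goes at most 62.5 mm and 10.7 degrees, less where a joint would pass 70% of its speed; a pose out of reach is approached as far as the arm can. A call is refused whole if a number of a shift passes 0.0625 or a number of a turn 10.7, either way. A call with a gripper value outside its range is refused whole. The fingers move at their own pace and stop on an object; "squeeze" is the grip in N (left out, the last holds). Time passes only in rows, so rows that do not move let the fingers close. It gives the time, the measured TCP pose, the force, the opening and the grip force at its end, in the units of the state.
- env.sense(): the state, without advancing time (a new reading comes with each control period).
- env.capture(name): name is "side" or "top"; returns the picture (480x640x3 uint8, red, green, blue); there is no depth.
- env.camera_model(name): a dict with "camera_matrix" (3x3 intrinsics, pixels), "R" (3x3) and "t" (3): a world point X has camera coordinates R X + t. Camera axes: x right, y down, z forward; pixel columns grow to the right and rows downward; lengths in mm; the calibration is good to about 2 mm. A picture is of the moment at which its call begins. camera_model takes no time and is no camera call.
- env.close_job(): hands the job in; it is judged then, once.
The state is a dict: "time": time; "joint_positions": joint angles; "qd": joint speeds; "tau": joint torques, N m; "position": TCP position; "tcp_rot": TCP orientation; "ft_force": force on the tool from outside, world axes, zero at the start; "ft_torque": the same for the moment, N m; "finger_gap": finger opening in mm; "gripper_force": force on a finger pad.
Only numpy, scipy, OpenCV 4.12 (cv2) and the standard library are available. Lean on these libraries where they do the work, as an engineer would, in place of code of your own. Each camera call takes 0.05 s, during which the arm holds its last target. There are 200 camera calls.

TASK

Screw the steel plug into the mouth of the fixed steel vessel until it is fully home against its stop, and let go of it there. Its two lugs drop into any opposite pair of the four notches in the rim, but only one pair is the right thread start: turn it clockwise gently, and if it binds within the first few degrees do not force it but back it off, lift it out and start again a quarter turn round. Do not disturb the vial, bottle and tin standing near.

Things in the scene. Friction and masses are not known exactly. Their poses are not given: they have to be found in the camera images.
- plug: Loose steel screw plug, 0.32 kg (+-30 %), 69.5 mm tall, standing upright. Origin: centre of its underside; z up its axis. Round pilot 27.5 mm in radius with chamfered foot up to z = 29.5 mm, flange of 40 mm radius from there to z = 35.5 mm, handle on top. Same after half a turn. More than 40 N between it and the vessel damages the thread.
- plug_lugs (a point): Point on the plug's axis amid its two thread lugs, 11 mm above the plug's origin, axes as the plug's. The lugs stick out along +x and -x to 36 mm from the axis; each is 12.7 mm wide (22 degrees) and 6 mm high.
- plug_handle (a point): Middle of the plug's black bar handle, 52.5 mm above the plug's origin, axes as the plug's. The bar is 50 mm long along x, 16 mm thick along y, 34 mm high (from the flange's top to the plug's top); pinch it across its thickness.
- vessel: Squat steel vessel bolted to the worktop on a grey 130 mm square plate; outer radius 50 mm (54 mm at the foot), rim 90 mm high. Origin: centre of its underside, z up. Lugs in the notches rest with the plug's origin 65.5 mm above the vessel's (plug flange 5 mm above the rim); lugs on top of the rim: 82 mm; fully home: 61.5 mm (flange 1 mm above the rim).
- vessel_mouth (a point): Centre of the mouth at rim height, axes as the vessel's. An inward brass ledge (inner radius 30 mm, bore below 39 mm) is cut by four notches, 30 degrees wide, on the +x, +y, -x and -y axes. One opposite pair, either, unseen, is the wrong start: the plug drops in alike but turns only 13 degrees. Other pair: a quarter turn on. Lift 20 mm to clear the ledge.
- thread (a point): Point on the vessel's axis at thread height, 70 mm up. From a notch centre the plug turns clockwise seen from above: level for 6 degrees, then sinking 4 mm in 52, to a rigid stop at 58 degrees; 2 mm vertical play. Past 4 degrees it cannot lift out. Anticlockwise: rigid wall at 4 degrees. Running free it takes under 0.15 N m, gripped on its axis; 0.25 N m means stopped.
- blue_vial: Bystander: loose glass sample vial with blue cap, 26 mm across, 59 mm tall; origin at the centre of its underside.
- blue_cap_bottle: Bystander: loose white reagent bottle with blue cap, 54 mm across, 105 mm tall; origin at the centre of its underside.
- lidded_tin: Bystander: loose white lidded sample tin, 58 mm across, 34 mm tall; origin at the centre of its underside.
Things that resemble listed ones, but are neither listed nor needed, are in the scene too. Leave any green, purple or yellow look-alike of the plug alone.

How it is judged:
By the outcome, as a careful person would: the job done as asked, in the order asked, and still so for the second after the job is handed in, with the robot touching nothing.
It also fails if it takes over 72 s, if anything falls off the work surface, if the arm or the gripper's body presses on something with over 40 N, if the wrist force passes 120 N, or if a joint passes its speed limit or range.

## Working session

There is one attempt and no reset: what is moved stays moved. The work goes in short steps, Python scripts to look and compute and a tool call to move; the robot and the scene stay as the last step left them, time stands still between calls to the robot, and variables do not carry over. Pictures are saved under pics/ and viewed, at most 10 in all, crops included, and the job is handed in when it is done.

Besides the shell and the picture viewer there is one more tool, called after "Emit:" as name(argument=value, ...), one argument or row to a line, values as JSON. jog_arm: Moves the arm, as the interface text tells. Its arguments: {"type":"object","properties":{"rows":{"type":"string"},"squeeze":{"type":"number"}},"required":["rows"]}

```bash
mkdir -p pics; python3 - <<'E'
from workcell import env
import cv2
for n in("top","side"):
    cv2.imwrite(f"pics/{n}0.png",env.capture(n)[:,:,::-1])
    m=env.camera_model(n);print(n,m)
s=env.sense();print(s)
E
```

```text
top {'camera_matrix': array([[570.85604018,   0.        , 312.92142313],
       [  0.        , 570.85604018, 236.96037084],
       [  0.        ,   0.        ,   1.        ]]), 'R': array([[-0.00311197, -0.99985865, -0.01652234],
       [-0.99564879,  0.00463682, -0.09306976],
       [ 0.09313321,  0.01616082, -0.99552249]]), 't': array([ -38.11843278,  538.22304913, 1264.27933926])}
side {'camera_matrix': array([[534.58492279,   0.        , 325.15675431],
       [  0.        , 534.58492279, 236.89187454],
       [  0.        ,   0.        ,   1.        ]]), 'R': array([[-0.98161452, -0.19084099, -0.00355699],
       [-0.12642938,  0.66404064, -0.73692988],
       [ 0.14299841, -0.72293136, -0.67595984]]), 't': array([516.5125567 , 145.79472809, 822.92167494])}
{'time': 0.1, 'joint_positions': array([68.74315723, 23.59785051, -0.72777048, 91.50055466,  0.32119493,
       64.98992006, -4.71014381]), 'qd': array([-0.02992003, -0.13360139,  0.02586811, -0.10538122,  0.06889546,
        0.04429893, -0.06828834]), 'tau': array([ 2.01913041e-03, -6.01833487e+01,  6.83954917e-01, -3.00090480e+01,
        1.40512740e-02,  6.43961364e-03,  4.18244929e-05]), 'position': array([ 186.17684902, -596.10608322,  204.60167076]), 'tcp_rot': array([-1.79913971e+02,  6.62851862e-03,  1.73498561e+01]), 'ft_force': array([0.08655004, 0.29253754, 0.15710369]), 'ft_torque': array([-0.02866807,  0.02252693, -0.00535415]), 'gripper_force': 0.0, 'finger_gap': 85.63455750625829}
```

View pics/top0.png

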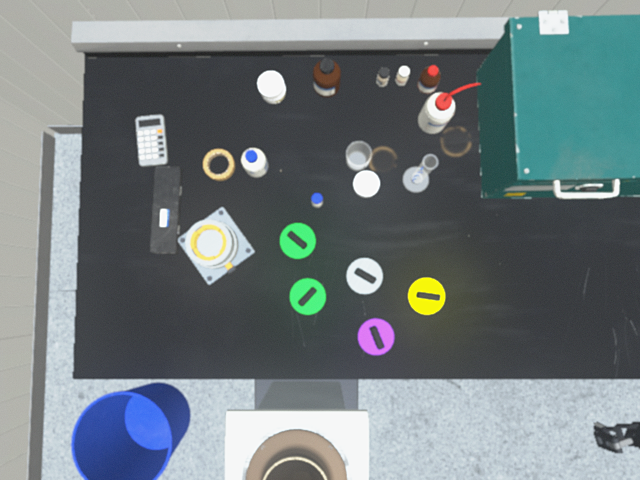

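View pics/side0.png

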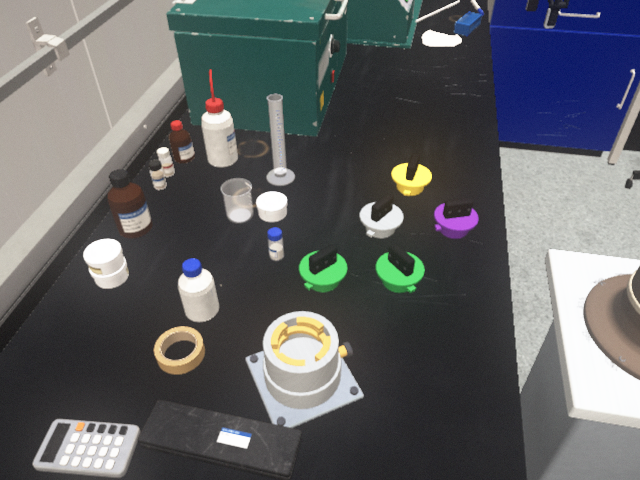

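Candidates for the plug in the top view are steel (365,276), green (298,240) and (308,296), purple (376,337) and yellow (427,296). I choose the steel one and check it in a close crop.

```bash
cat > h.py <<'E'
import numpy as np, cv2
from workcell import env
def cast(n,uv,z):
    m=env.camera_model(n);K,R,t=map(np.array,(m["camera_matrix"],m["R"],m["t"]))
    uv=np.atleast_2d(uv).astype(float)
    d=(R.T@np.linalg.inv(K)@np.c_[uv,np.ones(len(uv))].T).T
    c=-R.T@t
    return c+d*((z-c[2])/d[:,2])[:,None]
def circ(P):
    A=np.c_[2*P[:,:2],np.ones(len(P))];s=np.linalg.lstsq(A,(P[:,:2]**2).sum(1),rcond=None)[0]
    return s[:2],np.sqrt(s[2]+s[0]**2+s[1]**2)
def big(mask):
    c,_=cv2.findContours(mask.astype(np.uint8),cv2.RETR_EXTERNAL,cv2.CHAIN_APPROX_NONE)
    return max(c,key=cv2.contourArea)
E
python3 - <<'E'
from h import *
a=cv2.imread("pics/top0.png");b=cv2.imread("pics/side0.png")
hsv=cv2.cvtColor(a,cv2.COLOR_BGR2HSV);g=a.max(2)
win=np.zeros(g.shape,bool);win[250:302,340:390]=1
c=big((g>110)&win);P=cast("top",c[:,0],35.5);print("flange",circ(P))
h=cv2.convexHull(c);ins=np.zeros(g.shape,np.uint8);cv2.fillPoly(ins,[h],1);ins=cv2.erode(ins,np.ones((5,5)))
c=big((g<90)&(ins>0));Q=cast("top",c[:,0],69.5)[:,:2].astype(np.float32);print("bar",cv2.minAreaRect(Q),Q.mean(0))
# plate: bright, vessel
win[:]=0;win[200:290,172:262]=1
c=big((g>100)&win);P=cast("top",c[:,0],8)[:,:2].astype(np.float32);print("plate",cv2.minAreaRect(P))
y=(hsv[...,1]>90)&(hsv[...,0]>12)&(hsv[...,0]<35)&(g>120)&win
n,l,s,ce=cv2.connectedComponentsWithStats(y.astype(np.uint8));print(s[1:],ce[1:])
A=cv2.resize(a[200:290,172:262],(400,400),interpolation=2)
B=cv2.resize(b[300:430,240:370],(400,400),interpolation=2)
C=cv2.resize(a[246:306,335:395],(400,400),interpolation=2);D=cv2.resize(b[190:240,350:410],(400,400),interpolation=2)
cv2.imwrite("pics/c1.png",cv2.resize(np.vstack([np.hstack([A,B]),np.hstack([C,D])]),(600,600)))
E
```

```text
flange (array([ 450.42334159, -153.88909596]), np.float64(40.787647242058256))
bar ((449.9541015625, -152.81808471679688), (44.28989791870117, 11.524073600769043), 58.7088737487793) [ 450.00745 -152.77824]
plate ((522.3607788085938, 183.88519287109375), (141.6605224609375, 134.26046752929688), 35.646610260009766)
[[191 225  35  35 367]
 [225 262   8   8  35]] [[205.77111717 241.32425068]
 [228.57142857 265.54285714]]
```

View pics/c1.png

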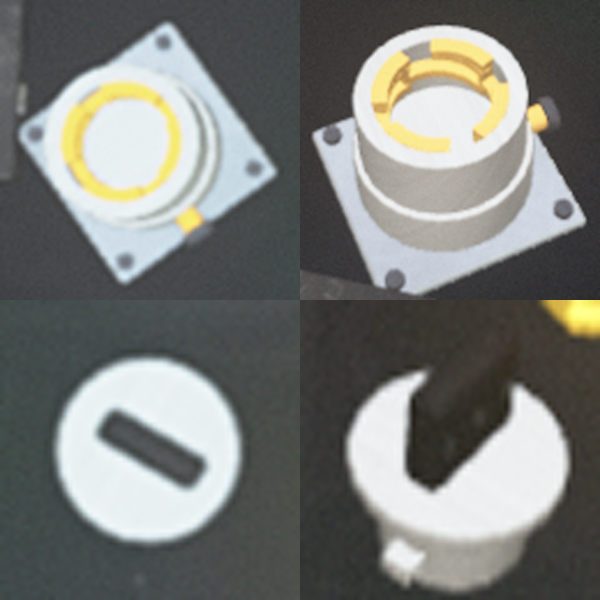

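The crops show the steel plug with a pale lug, and its bar lies upper-left to lower-right. The vessel's brass ledge has four notches, seen in the side view near (313,333), (348,330), (325,311) and (337,313). Next I measure the ring polar.

```bash
python3 - <<'E'
from h import *
from scipy.ndimage import map_coordinates
def proj(n,X):
    m=env.camera_model(n);p=(m["camera_matrix"]@(m["R"]@X.T+np.array(m["t"])[:,None])).T;return p[:,:2]/p[:,2:]
im={n:cv2.imread(f"pics/{n}0.png") for n in("top","side")}
for n,w in(("top",(slice(222,262),slice(188,229))),("side",(slice(310,370),slice(265,340)))):
    hsv=cv2.cvtColor(im[n],cv2.COLOR_BGR2HSV)
    y=(hsv[...,1]>80)&(hsv[...,0]>12)&(hsv[...,0]<35)&(hsv[...,2]>120);k=np.zeros_like(y);k[w]=1;y&=k
    if n=="top":
        c=big(y);print("ring top",circ(cast(n,cv2.convexHull(c)[:,0],90)))
    S=im[n].max(2)
# bolts in plate (top) : dark blobs
g=im["top"].max(2);pl=np.array([[221,209],[254,250],[209,283],[179,240]]);k=np.zeros(g.shape,np.uint8);cv2.fillPoly(k,[pl],1);k=cv2.erode(k,np.ones((3,3)))
d=((g<140)&(k>0)).astype(np.uint8);q,l,s,ce=cv2.connectedComponentsWithStats(d)
for i in range(1,q):
    if s[i,4]>5: print("bolt",ce[i],s[i,4],cast("top",ce[i],10)[0])
# plate corner check: side rim outer circle vs dark bg
gs=im["side"].min(2);hs=cv2.cvtColor(im["side"],cv2.COLOR_BGR2HSV)
c=big(((gs>110)|(hs[...,1]>90)&(hs[...,2]>120))&(np.indices(gs.shape)[0]>300)&(np.indices(gs.shape)[0]<420)&(np.indices(gs.shape)[1]>240)&(np.indices(gs.shape)[1]<340))
p=c[:,0];p=p[p[:,1]<345];print("rim side",circ(cast("side",p,90)))
E
```

```text
ring top (array([522.23026038, 184.21867967]), np.float64(37.716284079992576))
bolt [209.28571429 278.        ] 7 [446.75174118 196.19851874  10.        ]
rim side (array([523.38391307, 184.35452161]), np.float64(49.39292193201486))
```

```bash
python3 - <<'E'
from h import *
def proj(n,X):
    m=env.camera_model(n);p=(m["camera_matrix"]@(m["R"]@X.T+np.array(m["t"])[:,None])).T;return p[:,:2]/p[:,2:]
a=np.arange(0,360,3)
r=np.radians(a)
for n in("side","top"):
  for z in(90,):
   for R in(33,36.5):
    c=(523.0,184.3) 
    X=np.c_[c[0]+R*np.cos(r),c[1]+R*np.sin(r),np.full(len(r),z)]
    p=proj(n,X).astype(np.float32)
    v=cv2.remap(cv2.imread(f"pics/{n}0.png"),p[:,0].reshape(1,-1),p[:,1].reshape(1,-1),cv2.INTER_LINEAR)
    h=cv2.cvtColor(v,cv2.COLOR_BGR2HSV)[0].astype(int)
    print(n,R,"S/V:"," ".join(f"{i}:{s}/{w}" for i,(q,s,w) in zip(a,h)))
E
```

```text
side 33 S/V: 0:108/251 3:108/252 6:109/251 9:108/251 12:107/251 15:107/251 18:107/251 21:120/242 24:135/218 27:139/211 30:137/214 33:132/224 36:116/246 39:101/249 42:77/245 45:41/240 48:60/247 51:97/251 54:107/251 57:105/251 60:106/251 63:107/251 66:106/252 69:107/251 72:107/251 75:107/251 78:107/251 81:106/252 84:104/252 87:106/251 90:107/251 93:108/251 96:105/251 99:104/252 102:106/251 105:106/251 108:107/251 111:73/249 114:11/241 117:2/241 120:3/240 123:2/241 126:2/241 129:1/241 132:0/238 135:42/224 138:130/222 141:113/248 144:106/251 147:107/251 150:107/251 153:108/251 156:105/252 159:106/252 162:108/251 165:107/251 168:106/251 171:106/251 174:105/252 177:110/251 180:108/251 183:108/251 186:109/251 189:107/251 192:108/251 195:108/251 198:107/252 201:107/250 204:106/244 207:97/232 210:90/223 213:72/203 216:72/180 219:91/171 222:125/189 225:136/199 228:139/185 231:129/235 234:111/250 237:109/252 240:112/251 243:108/251 246:107/252 249:109/252 252:109/251 255:111/251 258:110/251 261:111/251 264:108/252 267:108/252 270:110/252 273:111/251 276:112/251 279:110/251 282:110/251 285:112/2
[... 3771 characters left out ...]
/246 186:132/246 189:130/246 192:132/246 195:139/246 198:135/245 201:133/241 204:133/243 207:120/246 210:118/247 213:122/247 216:116/246 219:117/246 222:121/246 225:118/245 228:124/246 231:132/246 234:123/246 237:125/246 240:128/246 243:132/246 246:126/246 249:125/246 252:129/246 255:124/246 258:123/246 261:122/246 264:121/246 267:119/246 270:121/246 273:125/246 276:124/246 279:121/246 282:116/245 285:113/246 288:117/246 291:113/246 294:106/245 297:107/246 300:101/246 303:102/246 306:105/246 309:108/245 312:107/243 315:112/237 318:114/235 321:114/241 324:112/245 327:109/246 330:111/246 333:112/246 336:116/246 339:113/246 342:109/246 345:109/246 348:113/246 351:113/246 354:111/246 357:105/246
```

Notch centres are at about 36°+90k, matching the plate yaw of 35.6°. The vessel axis is near (522.7,184.3). The plug is near (450.3,-153.3) with its bar at 58.7°. First I turn the tool to yaw 58.7.

Emit:
jog_arm(
  rows="1 0 0 0 -10.3;1 0 0 0 -10.3;1 0 0 0 -10.3;1 0 0 0 -10.4;1 0 0 0 0",
)

```text
time: 0.72
position: [186.1, -596.4, 204.9]
tcp_rot: [-180.0, -0.0, 58.6]
ft_force: [-0.7, -0.6, 0.6]
finger_gap: 85.2
gripper_force: 0.0
```

```bash
cat > d.py <<'E'
import sys,numpy as np
from scipy.spatial.transform import Rotation as Ro
from workcell import env
s=env.sense();R=Ro.from_euler("xyz",s["tcp_rot"],degrees=True)
T=np.array([float(v) for v in sys.argv[1:4]])
print("tool delta mm",(R.inv().apply(T-s["position"])).round(2),"turn",round(s["tcp_rot"][2]-float(sys.argv[4]),2),"pos",s["position"].round(2),"rot",s["tcp_rot"].round(2),"F",s["ft_force"].round(2),"T",s["ft_torque"].round(3),"gap",round(s["finger_gap"],1),"q",s["joint_positions"].round(0),s["time"])
E
python3 d.py 450.3 -153.3 150 58.7
```

```text
tool delta mm [515.77  -5.62  55.3 ] turn -0.13 pos [ 186.14 -596.37  204.93] rot [-1.7997e+02 -4.0000e-02  5.8570e+01] F [-0.7  -0.58  0.6 ] T [ 0.028  0.034 -0.043] gap 85.2 q [75. 24. -9. 91.  4. 65. 33.] 0.725
```

Emit:
jog_arm(
  rows="1 0.05 0 0 0;1 0.055 0 0 0;1 0.055 0 0 0;1 0.055 0 0 0;1 0.055 0 0 0",
)

```text
time: 1.35
position: [327.5, -364.3, 205.4]
tcp_rot: [180.0, -0.0, 58.4]
ft_force: [0.4, -1.6, -0.2]
finger_gap: 85.5
gripper_force: 0.0
```

Emit:
jog_arm(
  rows="1 0.055 0 0 0;1 0.055 0 0 0;1 0.055 -0.003 0 0;1 0.05 -0.003 0.02 0;1 0.03 0 0.03 0",
)

```text
time: 1.98
position: [450.9, -151.3, 155.7]
tcp_rot: [179.9, -0.1, 58.5]
ft_force: [-0.0, -1.8, -0.4]
finger_gap: 85.5
gripper_force: 0.0
```

Emit:
jog_arm(
  rows="1 0 0 0 0;1 0 0 0 0",
)

```text
time: 2.22
position: [449.0, -154.4, 155.6]
tcp_rot: [-180.0, 0.0, 58.5]
ft_force: [0.8, -0.5, -0.4]
finger_gap: 85.4
gripper_force: 0.0
```

```bash
python3 d.py 450.3 -153.3 39.5 58.7; python3 - <<'E'
from h import *
b=env.capture("side")[:,:,::-1];a=env.capture("top")[:,:,::-1]
cv2.imwrite("pics/a1.png",np.vstack([cv2.resize(b[100:300,300:500],(400,400)),cv2.resize(a[190:340,290:440],(400,400))])[:600] if 0 else np.hstack([cv2.resize(b[100:300,300:500],(400,400)),cv2.resize(a[190:340,290:440],(400,400))]))
E
```

```text
tool delta mm [  1.64   0.6  116.09] turn -0.21 pos [ 448.97 -154.36  155.59] rot [-1.7999e+02  2.0000e-02  5.8490e+01] F [ 0.79 -0.51 -0.41] T [ 0.004  0.005 -0.039] gap 85.4 q [ 36.  14. -27. 114.   8.  54. -26.] 2.225
```

View pics/a1.png

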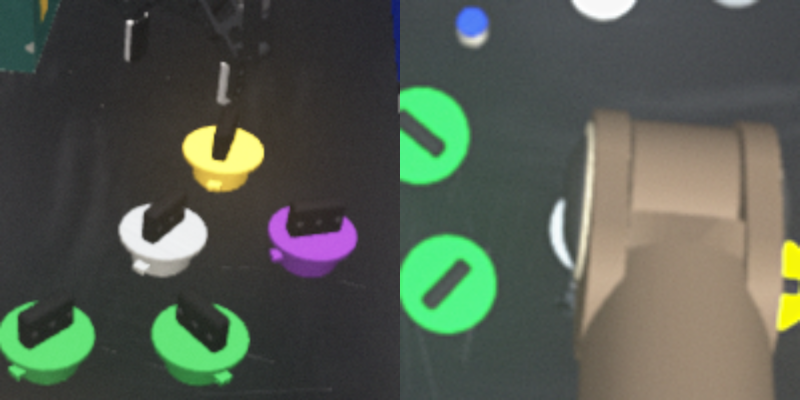

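The side view shows the fingers above and behind the steel plug at about (382,220), with nothing in the way. Going down.

Emit:
jog_arm(
  rows="1 0.0016 0.0006 0.03 -0.2;1 0 0 0.03 0;1 0 0 0.03 0;1 0 0 0.02 0;1 0 0 0.006 0",
)

```text
time: 2.95
position: [449.9, -153.6, 39.0]
tcp_rot: [-180.0, 0.0, 58.7]
ft_force: [0.5, 0.4, -0.2]
finger_gap: 85.4
gripper_force: 0.0
```

Emit:
jog_arm(
  rows="0.5 0 0 0 0;0.5 0 0 0 0",
  squeeze=20,
)

```text
time: 3.2
position: [451.2, -153.1, 40.4]
tcp_rot: [179.9, -0.0, 58.8]
ft_force: [0.2, 1.0, -0.0]
finger_gap: 51.2
gripper_force: 0.0
```

Emit:
jog_arm(
  rows="0 0 0 0 0;0 0 0 0 0;0 0 0 0 0;0 0 0 0 0;0 0 0 0 0",
  squeeze=25,
)

```text
time: 3.82
position: [451.1, -153.0, 39.9]
tcp_rot: [179.9, -0.0, 58.8]
ft_force: [-0.1, -1.1, 5.8]
finger_gap: 14.5
gripper_force: 26.0
```

```bash
python3 d.py 450.3 -153.3 39.5 58.7
```

```text
tool delta mm [-0.71 -0.54  0.36] turn 0.14 pos [ 451.13 -152.97   39.86] rot [179.92  -0.    58.84] F [-0.13 -1.09  5.77] T [-0.326  0.01   0.003] gap 14.5 q [ 32.  24. -24. 120.  15.  39. -33.] 3.825
```

Emit:
jog_arm(
  rows="0 0 0 -0.01 0;0 0 0 -0.03 0;0 0 0 -0.04 0;0 0 0 -0.04 0;0 0 0 -0.01 0",
  squeeze=45,
)

```text
time: 4.45
position: [451.3, -152.6, 171.5]
tcp_rot: [179.8, -0.0, 58.9]
ft_force: [0.2, 0.6, -2.8]
finger_gap: 14.4
gripper_force: 44.2
```

Emit:
jog_arm(
  rows="0 0 0 0 -8;0 0 0 0 -10;0 0 0 0 -10;0 0 0 0 -10;0 0 0 0 -10",
)

```text
time: 5.08
position: [449.4, -152.2, 168.0]
tcp_rot: [-179.9, -0.1, 107.2]
ft_force: [-0.1, 0.1, -2.1]
finger_gap: 14.3
gripper_force: 44.2
```

Emit:
jog_arm(
  rows="0 0 0 0 -10;0 0 0 0 -9;0 0 0 0 0;0 0 0 0 0",
)

```text
time: 5.58
position: [450.0, -152.5, 168.7]
tcp_rot: [-180.0, -0.1, 125.6]
ft_force: [-0.1, 0.4, -3.1]
finger_gap: 14.0
gripper_force: 44.2
```

```bash
python3 d.py 522.7 184.3 170 126
```

```text
tool delta mm [231.3  255.37  -1.14] turn -0.35 pos [ 450.   -152.49  168.75] rot [-1.7997e+02 -6.0000e-02  1.2565e+02] F [-0.14  0.36 -3.13] T [ 0.022 -0.009 -0.026] gap 14.0 q [ 46.  15. -39. 112.  11.  56.  38.] 5.575
```

Emit:
jog_arm(
  rows="0 0.025 0.028 0 0;0 0.029 0.032 0 0;0 0.029 0.032 0 0;0 0.029 0.032 0 0;0 0.029 0.032 0 0",
)

```text
time: 6.2
position: [494.4, 54.3, 169.2]
tcp_rot: [-180.0, 0.0, 125.7]
ft_force: [0.5, -0.4, -3.1]
finger_gap: 14.1
gripper_force: 44.2
```

Emit:
jog_arm(
  rows="0 0.029 0.032 0 0;0 0.029 0.032 0 0;0 0.02 0.022 0 0;0 0.012 0.013 0 -0.4;0 0 0 0 0",
)

```text
time: 6.82
position: [521.6, 185.0, 169.1]
tcp_rot: [-180.0, -0.0, 126.3]
ft_force: [0.3, -0.2, -2.4]
finger_gap: 13.8
gripper_force: 44.3
```

Emit:
jog_arm(
  rows="0 0 0 0 0;0 0 0 0 0;0 0 0 0 0",
)

```text
time: 7.2
position: [522.1, 183.0, 169.5]
tcp_rot: [-180.0, 0.0, 126.2]
ft_force: [-0.3, 0.3, -2.8]
finger_gap: 13.9
gripper_force: 44.3
```

```bash
python3 d.py 522.7 184.3 170 126; python3 - <<'E'
from h import *
b=env.capture("side")[:,:,::-1];cv2.imwrite("pics/b1.png",b)
E
```

```text
tool delta mm [ 0.72  1.27 -0.54] turn 0.16 pos [522.09 182.97 169.46] rot [-1.7999e+02  3.0000e-02  1.2616e+02] F [-0.32  0.34 -2.82] T [0.017 0.006 0.037] gap 13.9 q [  9.  25. -43. 102.  19.  61.  -5.] 7.2
```

View pics/b1.png

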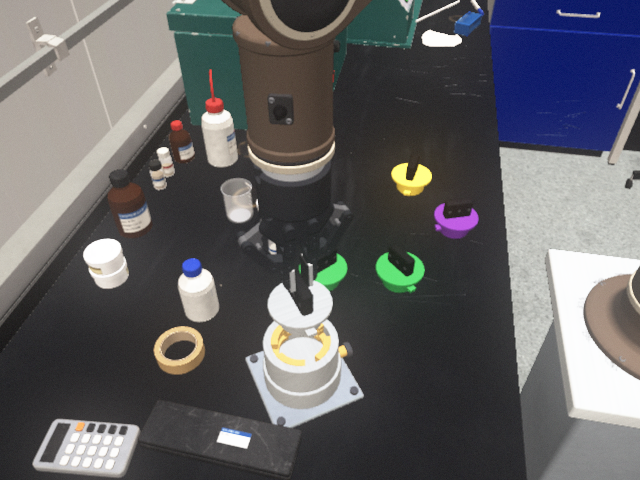

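The side view shows the plug hanging level over the vessel, flange at about (300,303), with a lug facing the camera at (312,330). I check the flange centre against the TCP.

```bash
python3 - <<'E'
from h import *
b=cv2.imread("pics/b1.png");g=b.min(2)
L=[]
for r in range(292,313):
    row=g[r,255:350]>130;ix=np.where(row)[0]+255
    L.append([ix[0],r]);L.append([ix[-1]+1,r]); 
L=np.array(L)
for z in(163,165,167):print(z,circ(cast("side",L,z)))
print(L[::6].tolist())
E
```

```text
163 (array([521.57190609, 181.24298826]), np.float64(40.303711548037356))
165 (array([521.11900881, 182.89631443]), np.float64(40.1433114462956))
167 (array([520.66611153, 184.54964059]), np.float64(39.982911344544206))
[[271, 292], [269, 295], [268, 298], [268, 301], [267, 304], [268, 307], [268, 310]]
```

Emit:
jog_arm(
  rows="0 0.0001 0.0022 0 -0.2;0 0 0 0 0;0 0 0 0.02 0;0 0 0 0.02 0;0 0 0 0 0",
)

```text
time: 7.88
position: [522.4, 184.8, 127.6]
tcp_rot: [-179.8, -0.1, 126.5]
ft_force: [-0.8, -0.0, -2.2]
finger_gap: 13.6
gripper_force: 44.3
```

```bash
python3 d.py 523.8 184.4 105.4 126
```

```text
tool delta mm [-1.12  0.97 22.16] turn 0.46 pos [522.43 184.75 127.56] rot [-1.7981e+02 -7.0000e-02  1.2646e+02] F [-0.82 -0.01 -2.24] T [-0.002 -0.018 -0.017] gap 13.6 q [  7.  27. -42. 104.  22.  57.  -7.] 7.875
```

Emit:
jog_arm(
  rows="0 -0.001 0.001 0.003 0.4;0 0 0 0.003 0;0 0 0 0.003 0;0 0 0 0.002 0;0 0 0 0 0",
)

```text
time: 8.5
position: [525.1, 186.4, 119.7]
tcp_rot: [179.9, -0.0, 126.1]
ft_force: [-3.5, 0.6, 5.7]
finger_gap: 13.9
gripper_force: 45.4
```

```bash
python3 d.py 523.8 184.4 105.4 126
```

```text
tool delta mm [-0.88 -2.25 14.33] turn 0.11 pos [525.08 186.42 119.73] rot [179.91  -0.   126.11] F [-3.45  0.58  5.7 ] T [0.038 0.801 0.072] gap 13.9 q [  7.  28. -42. 104.  22.  56.  -8.] 8.5
```

Emit:
jog_arm(
  rows="0 -0.001 -0.002 -0.001 0;0 0 0 0 0;0 0 0 0 0",
)

```text
time: 8.88
position: [524.1, 182.7, 119.2]
tcp_rot: [-180.0, 0.0, 126.0]
ft_force: [2.2, 1.0, -1.3]
finger_gap: 13.9
gripper_force: 44.4
```

```bash
python3 d.py 523.8 184.4 105.4 126;python3 d.py 523.8 184.4 105.4 126; python3 - <<'E'
from h import *
b=env.capture("side")[:,:,::-1];cv2.imwrite("pics/b2.png",cv2.resize(b[260:420,220:380],(600,600),interpolation=2))
E
```

```text
tool delta mm [ 1.52  0.76 13.77] turn 0.02 pos [524.08 182.73 119.17] rot [-1.7998e+02  2.0000e-02  1.2602e+02] F [ 2.2   0.97 -1.33] T [ 0.299 -0.264 -0.049] gap 13.9 q [  7.  28. -42. 105.  22.  56.  -8.] 8.875
tool delta mm [ 1.52  0.76 13.77] turn 0.02 pos [524.08 182.73 119.17] rot [-1.7998e+02  2.0000e-02  1.2602e+02] F [ 2.2   0.97 -1.33] T [ 0.299 -0.264 -0.049] gap 13.9 q [  7.  28. -42. 105.  22.  56.  -8.] 8.875
```

View pics/b2.png

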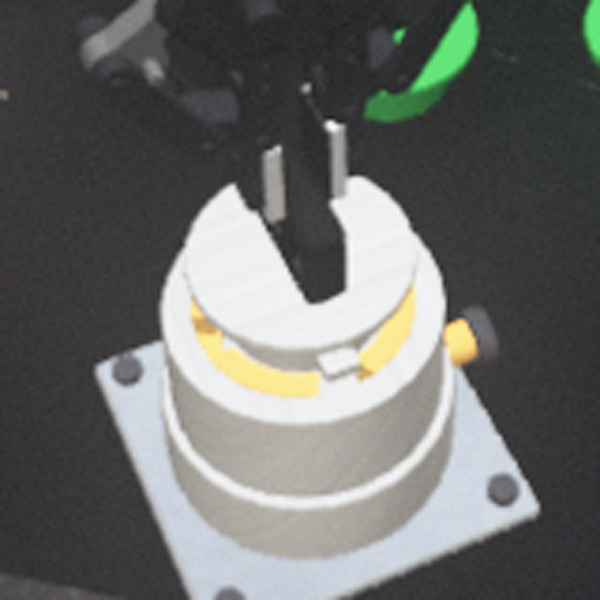

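The crop shows the pilot in the mouth and the near lug in its notch at about (310,356), with low forces. Going on down.

Emit:
jog_arm(
  rows="0 0.0003 0.0007 0.002 0;0 0 0 0.003 0;0 0 0 0.003 0;0 0 0 0 0",
)

```text
time: 9.43
position: [523.9, 183.5, 110.7]
tcp_rot: [-179.9, -0.0, 126.1]
ft_force: [-0.1, 0.5, -3.4]
finger_gap: 13.8
gripper_force: 44.2
```

```bash
python3 d.py 523.8 184.4 105.4 126
```

```text
tool delta mm [0.81 0.42 5.34] turn 0.05 pos [523.95 183.5  110.74] rot [-1.7992e+02 -1.0000e-02  1.2605e+02] F [-0.11  0.51 -3.4 ] T [-0.041 -0.027  0.001] gap 13.8 q [  7.  29. -41. 105.  23.  55.  -8.] 9.425
```

Emit:
jog_arm(
  rows="0 0 0 0.002 0;0 0 0 0.002 0;0 0 0 0.001 0;0 0 0 0.0005 0;0 0 0 0 0",
)

```text
time: 10.05
position: [524.4, 183.8, 105.9]
tcp_rot: [180.0, 0.0, 126.0]
ft_force: [-0.5, -0.2, -3.2]
finger_gap: 13.8
gripper_force: 44.3
```

```bash
python3 d.py 523.8 184.4 105.4 126
```

```text
tool delta mm [ 0.82 -0.18  0.51] turn 0.05 pos [524.43 183.84 105.91] rot [180.     0.   126.05] F [-0.52 -0.24 -3.2 ] T [-0.031  0.012 -0.029] gap 13.8 q [  7.  29. -41. 105.  23.  54.  -9.] 10.05
```

Emit:
jog_arm(
  rows="0 0 0 0.0007 0;0 0 0 0 0;0 0 0 0 0",
)

```text
time: 10.42
position: [524.7, 184.0, 105.5]
tcp_rot: [180.0, 0.0, 126.0]
ft_force: [-0.6, -0.7, 0.5]
finger_gap: 13.7
gripper_force: 44.7
```

Emit:
jog_arm(
  rows="0 0 0 0.0006 0;0 0 0 0 0;0 0 0 0 0",
)

```text
time: 10.8
position: [524.9, 184.1, 105.4]
tcp_rot: [179.9, 0.0, 126.1]
ft_force: [-1.1, -0.1, 5.1]
finger_gap: 13.8
gripper_force: 45.3
```

```bash
python3 d.py 523.8 184.4 105.4 126
```

```text
tool delta mm [ 0.85 -0.75 -0.01] turn 0.05 pos [524.9  184.15 105.39] rot [1.7993e+02 3.0000e-02 1.2605e+02] F [-1.09 -0.15  5.13] T [-0.151  0.186  0.024] gap 13.8 q [  7.  29. -41. 105.  23.  54.  -9.] 10.8
```

Emit:
jog_arm(
  rows="0 0 0 -0.0013 0;0 0 0 0 2;0 0 0 0 2;0 0 0 0 2;0 0 0 0 0",
)

```text
time: 11.42
position: [524.3, 183.8, 105.8]
tcp_rot: [-180.0, 0.0, 120.0]
ft_force: [0.9, -0.4, -1.8]
finger_gap: 13.9
gripper_force: 44.3
```

```bash
python3 d.py 524.5 184 105.9 68
```

```text
tool delta mm [ 0.02  0.29 -0.14] turn 52.01 pos [524.26 183.84 105.76] rot [-179.98    0.    120.01] F [ 0.89 -0.37 -1.83] T [-0.     0.07   0.001] gap 13.9 q [  6.  29. -40. 105.  22.  54. -14.] 11.425
```

Emit:
jog_arm(
  rows="0 0 0 0.0001 1.5;0 0 0 0.0001 1.5;0 0 0 0.0001 1;0 0 0 0 0",
)

```text
time: 11.92
position: [524.4, 183.9, 105.6]
tcp_rot: [180.0, 0.0, 116.0]
ft_force: [-0.5, 0.9, -2.5]
finger_gap: 13.8
gripper_force: 44.3
```

```bash
python3 d.py 524.5 184 105.9 68
```

```text
tool delta mm [ 0.05  0.16 -0.33] turn 48.04 pos [524.37 183.88 105.57] rot [180.     0.   116.04] F [-0.46  0.88 -2.5 ] T [ 0.086  0.076 -0.008] gap 13.8 q [  5.  28. -39. 105.  22.  54. -17.] 11.925
```

Turned 10° freely. I go on in single degrees across the 13° mark, with sinking of 0.077 mm/deg.

Emit:
jog_arm(
  rows="0 0 0 0.0001 1;0 0 0 0.0001 1;0 0 0 0 0;0 0 0 0 0",
)

```text
time: 12.42
position: [524.4, 183.8, 105.4]
tcp_rot: [-180.0, 0.0, 114.1]
ft_force: [0.0, 0.2, -3.8]
finger_gap: 13.9
gripper_force: 44.3
```

```bash
python3 d.py 524.5 184 105.9 68
```

```text
tool delta mm [ 0.09  0.19 -0.54] turn 46.06 pos [524.37 183.84 105.36] rot [-180.      0.    114.06] F [ 0.01  0.17 -3.84] T [ 0.176  0.015 -0.017] gap 13.9 q [  5.  28. -38. 105.  21.  54. -19.] 12.425
```

Emit:
jog_arm(
  rows="0 0 0 0.0001 1;0 0 0 0.0001 1;0 0 0 0 0;0 0 0 0 0",
)

```text
time: 12.92
position: [524.4, 183.8, 105.2]
tcp_rot: [-180.0, 0.0, 112.1]
ft_force: [0.2, 1.0, -3.1]
finger_gap: 13.8
gripper_force: 44.3
```

```bash
python3 d.py 524.5 184 105.9 68
```

```text
tool delta mm [ 0.13  0.19 -0.75] turn 44.06 pos [524.37 183.81 105.15] rot [-179.99    0.    112.06] F [ 0.19  1.04 -3.14] T [ 0.165  0.003 -0.002] gap 13.8 q [  4.  28. -38. 105.  21.  54. -21.] 12.925
```

Emit:
jog_arm(
  rows="0 0 0 0.0001 1;0 0 0 0.0001 1;0 0 0 0 0;0 0 0 0 0",
)

```text
time: 13.42
position: [524.4, 183.8, 105.0]
tcp_rot: [-180.0, 0.0, 110.1]
ft_force: [0.1, 0.1, -2.4]
finger_gap: 13.6
gripper_force: 44.3
```

```bash
python3 d.py 524.5 184 105.9 68
```

```text
tool delta mm [ 0.13  0.19 -0.93] turn 42.06 pos [524.37 183.81 104.97] rot [-1.8000e+02  1.0000e-02  1.1006e+02] F [ 0.08  0.11 -2.37] T [0.109 0.028 0.023] gap 13.6 q [  4.  28. -37. 105.  21.  54. -23.] 13.425
```

Past 13° with no binding, so this is the right start. Continuing.

Emit:
jog_arm(
  rows="0 0 0 0.0001 1;0 0 0 0.0001 1;0 0 0 0.0001 1;0 0 0 0.0001 2;0 0 0 0 0",
)

```text
time: 14.05
position: [524.4, 183.8, 104.6]
tcp_rot: [-180.0, 0.0, 105.0]
ft_force: [0.5, 0.4, -2.6]
finger_gap: 13.7
gripper_force: 44.3
```

```bash
python3 d.py 524.5 184 105.9 68
```

```text
tool delta mm [ 0.19  0.18 -1.32] turn 37.01 pos [524.38 183.77 104.58] rot [-1.8000e+02  1.0000e-02  1.0501e+02] F [ 0.47  0.37 -2.6 ] T [ 0.009 -0.049  0.017] gap 13.7 q [  3.  28. -36. 106.  20.  53. -27.] 14.05
```

Emit:
jog_arm(
  rows="0 0 0 0.0002 2;0 0 0 0.0001 2;0 0 0 0.0002 2;0 0 0 0.0001 2;0 0 0 0 0",
)

```text
time: 14.68
position: [524.3, 183.8, 103.9]
tcp_rot: [-180.0, 0.0, 97.0]
ft_force: [-0.2, 0.2, -3.1]
finger_gap: 13.8
gripper_force: 44.3
```

```bash
python3 d.py 524.5 184 105.9 68
```

```text
tool delta mm [ 0.22  0.22 -1.96] turn 29.02 pos [524.31 183.76 103.94] rot [-1.7999e+02  1.0000e-02  9.7020e+01] F [-0.21  0.25 -3.12] T [-0.005 -0.026  0.001] gap 13.8 q [  2.  27. -34. 106.  19.  53. -34.] 14.675
```

Emit:
jog_arm(
  rows="0 0 0 0.0002 2;0 0 0 0.0001 2;0 0 0 0.0002 2;0 0 0 0.0001 2;0 0 0 0 0",
)

```text
time: 15.3
position: [524.3, 183.9, 103.4]
tcp_rot: [-180.0, 0.0, 89.0]
ft_force: [-0.1, -0.1, -3.0]
finger_gap: 14.3
gripper_force: 44.3
```

```bash
python3 d.py 524.5 184 105.9 68
```

```text
tool delta mm [ 0.13  0.16 -2.53] turn 21.02 pos [524.33 183.87 103.37] rot [-1.800e+02  1.000e-02  8.902e+01] F [-0.1  -0.15 -2.96] T [ 0.045  0.071 -0.011] gap 14.3 q [  1.  27. -32. 106.  18.  52. -41.] 15.3
```

Emit:
jog_arm(
  rows="0 0 0 0.0002 2;0 0 0 0.0001 2;0 0 0 0.0002 2;0 0 0 0.0001 2;0 0 0 0 0",
)

```text
time: 15.92
position: [524.3, 183.9, 102.8]
tcp_rot: [-180.0, 0.0, 81.0]
ft_force: [-0.2, 0.5, -1.3]
finger_gap: 14.3
gripper_force: 44.4
```

Emit:
jog_arm(
  rows="0 0 0 0.0002 2;0 0 0 0.0001 2;0 0 0 0.0002 2;0 0 0 0.0001 2;0 0 0 0 0",
)

```text
time: 16.55
position: [524.4, 184.0, 102.2]
tcp_rot: [180.0, -0.0, 73.0]
ft_force: [0.7, 1.8, -1.3]
finger_gap: 14.2
gripper_force: 44.5
```

```bash
python3 d.py 524.5 184 105.9 68
```

```text
tool delta mm [ 0.05  0.11 -3.67] turn 5.02 pos [524.38 183.98 102.23] rot [180.    -0.    73.02] F [ 0.73  1.8  -1.32] T [ 0.407 -0.009 -0.007] gap 14.2 q [ -2.  26. -29. 106.  16.  52. -55.] 16.55
```

Emit:
jog_arm(
  rows="0 0 0 0.0001 1;0 0 0 0.0001 1;0 0 0 0 0;0 0 0 0 0",
)

```text
time: 17.05
position: [524.3, 184.0, 102.1]
tcp_rot: [-180.0, -0.0, 71.1]
ft_force: [-1.5, 2.3, 2.0]
finger_gap: 13.9
gripper_force: 44.8
```

```bash
python3 d.py 524.5 184 105.9 68
```

```text
tool delta mm [ 0.08  0.18 -3.84] turn 3.07 pos [524.3  183.99 102.06] rot [-179.99   -0.     71.07] F [-1.5   2.29  2.02] T [0.449 0.288 0.09 ] gap 13.9 q [ -3.  26. -28. 106.  15.  52. -57.] 17.05
```

Emit:
jog_arm(
  rows="0 0 0 0 1;0 0 0 0 0;0 0 0 0 0",
)

```text
time: 17.42
position: [524.3, 184.0, 102.0]
tcp_rot: [-180.0, -0.0, 70.1]
ft_force: [-1.6, 1.7, 2.4]
finger_gap: 13.8
gripper_force: 45.0
```

```bash
python3 d.py 524.5 184 105.9 68
```

```text
tool delta mm [ 0.09  0.19 -3.88] turn 2.06 pos [524.29 183.98 102.02] rot [-179.99   -0.     70.06] F [-1.65  1.67  2.39] T [0.618 0.517 0.155] gap 13.8 q [ -3.  26. -28. 106.  15.  52. -58.] 17.425
```

Emit:
jog_arm(
  rows="0 0 0 0.0001 1;0 0 0 0 0;0 0 0 0 0",
)

```text
time: 17.8
position: [524.3, 184.0, 102.0]
tcp_rot: [-180.0, -0.0, 69.1]
ft_force: [-2.9, 2.4, 4.5]
finger_gap: 14.0
gripper_force: 45.2
```

```bash
python3 d.py 524.5 184 105.9 68
```

```text
tool delta mm [ 0.06  0.24 -3.93] turn 1.07 pos [524.26 184.03 101.97] rot [-179.99   -0.     69.07] F [-2.89  2.42  4.47] T [0.692 0.802 0.305] gap 14.0 q [ -3.  26. -28. 106.  15.  52. -59.] 17.8
```

Emit:
jog_arm(
  rows="0 0 0 0 1;0 0 0 0 0;0 0 0 0 0",
)

```text
time: 18.18
position: [524.2, 184.0, 101.9]
tcp_rot: [-180.0, 0.0, 68.1]
ft_force: [-3.0, 3.3, 5.5]
finger_gap: 13.8
gripper_force: 45.4
```

```bash
python3 d.py 524.5 184 105.9 68
```

```text
tool delta mm [ 0.1   0.26 -3.96] turn 0.06 pos [524.22 184.01 101.94] rot [-179.99    0.     68.06] F [-3.02  3.26  5.54] T [0.771 1.029 0.267] gap 13.8 q [ -3.  26. -28. 106.  15.  52. -60.] 18.175
```

Torque is 0.27, but with side load. I relieve the side load before judging whether it is stopped.

Emit:
jog_arm(
  rows="0 0.0004 -0.0007 0 0;0 0 0 0 0;0 0 0 0 0",
)

```text
time: 18.55
position: [523.8, 184.3, 101.8]
tcp_rot: [-180.0, 0.0, 68.0]
ft_force: [-3.1, 1.8, 4.4]
finger_gap: 13.9
gripper_force: 45.2
```

```bash
python3 d.py 524.5 184 105.9 68
```

```text
tool delta mm [-0.05  0.72 -4.1 ] turn 0.04 pos [523.85 184.31 101.8 ] rot [-1.7999e+02  1.0000e-02  6.8040e+01] F [-3.11  1.84  4.44] T [0.548 0.922 0.216] gap 13.9 q [ -3.  26. -28. 106.  15.  52. -60.] 18.55
```

Emit:
jog_arm(
  rows="0.45 0 0 0 0;0.45 0 0 0 0;0.45 0 0 0 0;0.45 0 0 0 0",
)

```text
time: 19.05
position: [524.0, 184.2, 101.8]
tcp_rot: [180.0, 0.0, 68.0]
ft_force: [0.3, 0.5, 0.2]
finger_gap: 38.3
gripper_force: 0.0
```

```bash
python3 d.py 524.5 184 105.9 68
```

```text
tool delta mm [-0.06  0.51 -4.11] turn 0.04 pos [524.04 184.24 101.79] rot [1.7999e+02 1.0000e-02 6.8040e+01] F [0.26 0.49 0.21] T [ 0.015  0.018 -0.016] gap 38.3 q [ -3.  26. -28. 106.  15.  52. -60.] 19.05
```

Emit:
jog_arm(
  rows="0 0 0 0 0;0 0 0 0 0;0 0 0 0 0;0 0 0 0 0;0 0 0 0 0",
)

```text
time: 19.68
position: [523.9, 184.4, 102.0]
tcp_rot: [180.0, 0.0, 68.1]
ft_force: [-0.6, -0.8, 2.4]
finger_gap: 13.3
gripper_force: 44.0
```

```bash
python3 d.py 524.5 184 105.9 68
```

```text
tool delta mm [-0.2   0.69 -3.91] turn 0.05 pos [523.94 184.45 101.99] rot [179.99   0.    68.05] F [-0.61 -0.75  2.43] T [-0.235  0.214 -0.015] gap 13.3 q [ -3.  26. -28. 106.  15.  52. -60.] 19.675
```

Regripped with little strain left. Turning on gently to feel for the stop.

Emit:
jog_arm(
  rows="0 0 0 0 1;0 0 0 0 0;0 0 0 0 0",
)

```text
time: 20.05
position: [523.9, 184.5, 102.0]
tcp_rot: [180.0, 0.0, 67.1]
ft_force: [-1.6, -2.1, 4.7]
finger_gap: 14.3
gripper_force: 44.3
```

```bash
python3 d.py 524.5 184 105.9 68
```

```text
tool delta mm [-0.18  0.78 -3.94] turn -0.94 pos [523.85 184.47 101.96] rot [1.800e+02 1.000e-02 6.706e+01] F [-1.6  -2.06  4.73] T [-0.224  0.377  0.218] gap 14.3 q [ -3.  26. -27. 106.  15.  52. -61.] 20.05
```

Emit:
jog_arm(
  rows="0 0 0 0 1;0 0 0 0 0;0 0 0 0 0",
)

```text
time: 20.42
position: [523.8, 184.5, 101.9]
tcp_rot: [180.0, 0.0, 66.1]
ft_force: [-1.8, -0.9, 5.3]
finger_gap: 13.6
gripper_force: 44.7
```

```bash
python3 d.py 524.5 184 105.9 68
```

```text
tool delta mm [-0.2   0.81 -3.95] turn -1.94 pos [523.84 184.51 101.95] rot [180.     0.    66.06] F [-1.79 -0.91  5.29] T [-0.251  0.479  0.37 ] gap 13.6 q [ -3.  26. -27. 106.  15.  51. -62.] 20.425
```

Torque reaches 0.37 at about 59°, the stop. Release, rise straight and check.

Emit:
jog_arm(
  rows="0.6 0 0 0 0;0.8 0 0 0 0;1 0 0 0 0;1 0 0 0 0;1 0 0 0 0",
)

```text
time: 21.05
position: [523.9, 184.5, 101.9]
tcp_rot: [180.0, -0.0, 66.0]
ft_force: [-0.3, -0.3, -0.6]
finger_gap: 85.5
gripper_force: 0.0
```

Emit:
jog_arm(
  rows="1 0 0 -0.02 0;1 0 0 -0.04 0;1 0 0 -0.05 0;1 0 0 -0.05 0;1 0 0 -0.05 0",
)

```text
time: 21.68
position: [523.6, 184.4, 313.7]
tcp_rot: [180.0, -0.0, 66.1]
ft_force: [0.8, -0.2, -0.2]
finger_gap: 85.2
gripper_force: 0.0
```

Emit:
jog_arm(
  rows="1 -0.04 0 0 0;1 -0.055 0 0 0;1 -0.055 0 0 0;1 -0.055 0 0 0;1 -0.055 0 0 0",
)

```text
time: 22.3
position: [417.4, -54.7, 312.1]
tcp_rot: [180.0, -0.0, 66.0]
ft_force: [1.2, -0.4, 0.4]
finger_gap: 85.3
gripper_force: 0.0
```

```bash
python3 d.py 524.5 184 105.9 68; python3 - <<'E'
from h import *
b=env.capture("side")[:,:,::-1];a=env.capture("top")[:,:,::-1];cv2.imwrite("pics/e_t.png",a);cv2.imwrite("pics/e_s.png",b)
cv2.imwrite("pics/e.png",np.hstack([cv2.resize(b[200:440,130:370],(400,400)),cv2.resize(a[140:300,150:310],(400,400))]))
g=a.max(2);m=np.zeros(g.shape,bool);m[228:256,195:224]=1
c=big((g<90)&m);Q=cast("top",c[:,0],131)[:,:2].astype(np.float32);print(cv2.minAreaRect(Q))
E
```

```text
tool delta mm [261.57   0.8  206.24] turn -1.95 pos [417.4  -54.66 312.11] rot [ 1.7995e+02 -1.0000e-02  6.6050e+01] F [ 1.18 -0.37  0.44] T [-0.06  -0.046  0.055] gap 85.3 q [ 21.  -1. -20. 107.  -0.  73. -23.] 22.3
((514.3952026367188, 161.3007049560547), (8.362421989440918, 4.160595893859863), 0.7297762036323547)
```

View pics/e.png

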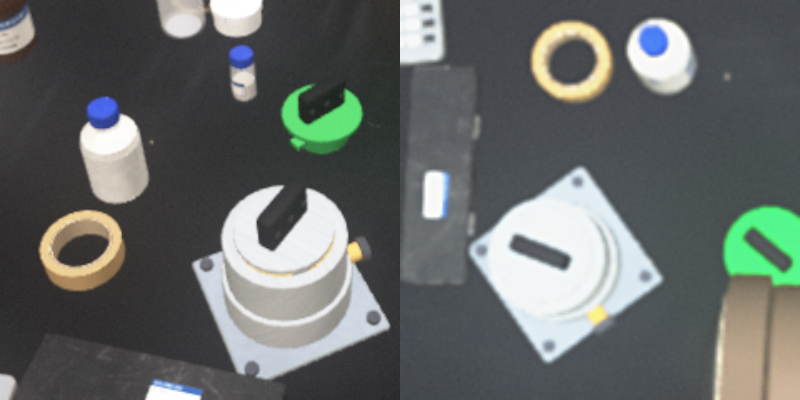

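The views show the plug sitting flat in the vessel, its bar at about (206,240) in the top view, and vial and bottle still standing. I measure the bar angle precisely.

```bash
python3 - <<'E'
from h import *
for f,w in(("e_t",(225,260,185,226)),("top0",(255,298,342,388))):
    a=cv2.imread(f"pics/{f}.png");g=a.max(2);z=131 if f=="e_t" else 69.5
    for th in(120,150,170):
        m=np.zeros(g.shape,bool);m[w[0]:w[1],w[2]:w[3]]=1
        c,_=cv2.findContours(((g<th)&m).astype(np.uint8),cv2.RETR_EXTERNAL,cv2.CHAIN_APPROX_NONE)
        for k in c:
            (x,y)=k[:,0].mean(0)
            if abs(x-(w[2]+w[3])/2)<8 and abs(y-(w[0]+w[1])/2)<8 and len(k)>20: print(f,th,cv2.minAreaRect(cast("top",k[:,0],z)[:,:2].astype(np.float32)))
E
```

```text
e_t 120 ((521.8678588867188, 180.75491333007812), (49.44269561767578, 11.449021339416504), 68.84437561035156)
e_t 150 ((521.8262939453125, 180.75924682617188), (50.97627639770508, 13.083832740783691), 68.0609130859375)
e_t 170 ((521.9569702148438, 180.92666625976562), (51.37053298950195, 13.820260047912598), 69.29048156738281)
top0 120 ((448.7070007324219, -152.3524932861328), (97.84522247314453, 90.69670867919922), 89.76325988769531)
top0 150 ((448.7070007324219, -152.3524932861328), (97.84522247314453, 90.69670867919922), 89.76325988769531)
top0 170 ((448.7070007324219, -152.3524932861328), (97.84522247314453, 90.69670867919922), 89.76325988769531)
```

Emit:
jog_arm(
  rows="1 0 0 0 0;1 0 0 0 0;1 0 0 0 0",
)

```text
time: 22.78
position: [418.7, -52.1, 311.7]
tcp_rot: [-180.0, -0.0, 66.2]
ft_force: [1.0, -0.2, -0.2]
finger_gap: 85.7
gripper_force: 0.0
```

```bash
python3 -c "
from workcell import env
print(env.close_job())"
```

```text
the job is handed in; nothing more can be done
None
```

The steel plug is screwed into the vessel to its stop (about 58°, torque 0.37 N m) on the first thread start and released, the vial and bottle look untouched in the last pictures (the tin was only partly in view), and the job was handed in at 22.8 s.

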